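# Take the slide carrier off the safety hook and dock it

### The arm

A 7-joint arm with a two-finger parallel gripper is mounted at the origin on a cart in front of the work surface, level with it; the furniture and walls round the work are solid. World frame = base frame: x ahead of the robot, y to its left, z up, the work surface at z = 0. Lengths are in m, angles in rad, forces in N, time in s.
With the tool pointing down it reaches from about 0.4 to 0.85 m from the base axis. Payload 10.4 kg.
Tool frame: the origin (TCP) lies between the finger pads; the fingertips stand 25 mm ahead of it and the grasp point (between the pads) lies 6 mm ahead of it; x points along the fingers, y is the direction in which the jaws open and shut, and the axes are right-handed (so a half turn about x gives the same grasp; the last joint's range is limited). The gripper opens to 87 mm and grips with 3 to 60 N. Pads are 19 mm wide; open, the fingers measure 117 mm over their backs; the gripper's body (75 mm by 190 mm) begins 51 mm behind the grasp point.
Start: joints at [1.113, 0.332, -0.065, 1.46, 0.022, 1.35, -0.088], TCP at [0.263, -0.567, 0.248] pointing down, gripper open.
Joint ranges: [-2.6, 2.6], [-0.5, 2.12], [-1.47, 1.34], [0.16, 2.42], [-1.27, 4.41], [0.06, 2.06], [-2.6, 2.6]. Speed limits (rad/s): [2.22, 2.22, 2.79, 2.79, 3.14, 3.14, 3.14].

### API

Orientations are given as a unit quaternion [x, y, z, w].
In Python, from bench import r gives the robot as it stands.
- The arm moves only by the shell command python3 -m pendant 'ROWS' [FORCE]. ROWS is JSON, a list of rows, each an object with "translation": the shift along the world's x, y, z in cm, a list of three; "angular": the turn, a rotation vector about the world's x, y, z in degrees, a list of three; "hand": the opening, from -1 (shut) to 1 (fully open). In form: [{"translation": [dx, dy, dz], "angular": [wx, wy, wz], "hand": hand}, ...]. A call has 1 to 20 rows; each row shifts and turns the commanded pose from where the row before left it; what a row does not reach is not made up. A row lasts 1/10 s, in which the tool goes at most 50 mm and 8.59 degrees, less where a joint would pass 70% of its speed; a pose out of reach is approached as far as the arm can. A call is refused whole if a number of a shift passes 5 or a number of a turn 8.59, either way. A call with a gripper value outside its range is refused whole. The fingers move at their own pace and stop on an object; FORCE is the grip in N (left out, the last holds). Time passes only in rows, so rows that do not move let the fingers close. It gives the time, the measured TCP pose, the force and the opening at its end, in the units of the state.
- r.read_state(): the state, without advancing time (a new reading comes with each control period).
- r.camera(name): name is "scene" or "side" or "wrist"; returns the picture (420x560x3 uint8, red, green, blue); there is no depth.
- r.camera_info(name): a dict with "fx", "fy", "cx", "cy" (pixels), "rvec" (rotation vector, rad) and "tvec" (3), from world to camera coordinates, as OpenCV has them; the wrist camera has in their place "mount" (4x4, takes a point from camera to tool coordinates, whose origin is the TCP and whose axes are the tool frame's). Camera axes: x right, y down, z forward; pixel columns grow to the right and rows downward; lengths in m; the calibration is good to about 2 mm. The wrist camera is an equidistant fisheye: a pixel r from the principal point sees the ray r / f radians off the axis. A picture is of the moment at which its call begins: read the wrist's pose just before it. camera_info takes no time and is no camera call.
- r.close_job(): hands the job in, once; it reports no verdict.
Trained networks look in the newest picture that a camera, given by its name, has taken for a name from the list of things; names that differ only in an ending like _2 or _b are one class to them, and where a whole thing is asked for, a point or a joint stands for the part that bears it (a point fixed in the world has none). Each returns a list of dicts, best first, with "confidence" (0 to 1); they miss things now and then, are a little off and sometimes report something else, mostly with a low value. They report only what shows in the picture. A call takes as long as a camera call. They do not tell look-alikes from the thing itself.
- r.find_in(camera, name): "point" ([row, column] in pixels, amid what is visible of it).
- r.mark_of(camera, name): "point" ([row, column] in pixels: a listed point, or the origin of a listed thing).
The state is a dict: "time": time; "joint_positions": joint angles; "joint_vel": joint speeds; "joint_torque": joint torques, N m; "ee_pos": TCP position; "eef_rot": TCP orientation; "ft_force": force on the tool from outside, world axes, zero at the start; "torque": the same for the moment, N m; "width": finger opening in m.
Only numpy, scipy, OpenCV 4.12 (cv2) and the standard library are available. Lean on these libraries where they do the work, as an engineer would, in place of code of your own. Each camera call takes 0.05 s, during which the arm holds its last target.

### The job

Take the slide carrier down from the drip stand: press the hook's sprung keeper back with the carrier's own crossbar, then lift the carrier off without wrenching it against the hook. Stand it upright on the bare worktop and let go of it, then take it again the other way, fore and aft across the crossbar, and put it upright and fully home in the grey holder. Leave the other things on the bench where they are.

Things in the scene. Friction and masses are not known exactly. Their poses are not given: they have to be found in the camera images.
- carrier_center (a point): Centre (half-way up, 66.5 mm above the underside) of the steel slide carrier hanging on the hook: a basket 36 (x) x 52 (y) x 43 mm high with a rigid upright bail, 133 mm high over all, 0.13 to 0.25 kg. z up, y along the bail's crossbar. The bail has two flat legs, 10 mm deep in x, outer faces 46 mm apart in y, up to a round crossbar of 10 mm diameter.
- carrier_bar (a point): Middle of the carrier's crossbar, on its axis, 128 mm above the carrier's underside; axes as carrier_center. The open window under the bar is 34 mm wide in y and 80 mm high; from its rest on the hook the carrier can rise 52 mm before the basket meets the hook's underside, and needs 31 mm to clear the nose and keeper.
- carrier_foot (a point): Centre of the carrier's underside. It has a flat foot and stands by itself. The worktop in front of stand and holder, about x = 0.40, y = -0.29, is always bare.
- stand: Fixed drip stand: base plate 165 x 80 x 10 mm (from 50 mm in front of the origin to 115 mm behind); a 16 mm post, 176 mm high, 85 mm behind (+x) the origin; an arm from the post forward to -x that ends in an upturned hook. Origin on the worktop below the hook's bowl; x points from the hook's tip back to the post, z up.
- hook_bowl (a point): Where the crossbar rests on the bowl's flat floor, 170 mm above the worktop; axes as the stand. Hook and arm are 14 mm wide in y and reach down to 142 mm. The tip's inner face is at x = -7 mm (outer -17), the closed keeper's face at x = +7 mm. The bar's way out is up between nose and keeper.
- hook_nose (a point): Inner end of the nose, which overhangs the bowl from the tip to 5 mm behind the bowl's middle, 191 mm above the worktop. Its underside is 16 mm and its top 26 mm above the bowl's floor. The bar cannot rise while it is under the nose.
- keeper_end (a point): Free (upper) end of the keeper, a sprung flat leaf 7 mm wide, 4 mm thick, 52 mm long, standing up from a pivot 148 mm above the worktop and closing the throat behind the nose.
- keeper (a joint): Keeper angle, rad: 0 closed (upright); grows as its upper end is pressed to the post (+x of the stand); stop at 0.6. A spring shuts it: pressed by the bar it takes 3 N at first, 6 N at 0.4. The bar can rise past the nose when 11 to 18 mm behind the bowl's middle (keeper 0.3 to 0.5); once its underside is over 200 mm above the worktop it is free to go forward over the tip.
- holder: Fixed grey holder for one carrier: base 64 (x) x 80 (y) x 6 mm. Its well is 42 mm in x by 58 mm in y (3 mm play round the basket), with low walls, 42 mm high, in front and behind, and tall cheeks, 145 mm high, at the two y sides; flared mouths. Origin on the worktop below its middle; z up. The carrier goes in with its crossbar along the holder's y, either way round.
- well_floor (a point): Middle of the well's floor, 6 mm above the worktop; axes as the holder. With the carrier in, the cheeks leave 6 mm beside the bail's legs, so fingers fit only in front of and behind the crossbar.
- coverslip_box: Bystander, to be left alone: small blue-lidded white box, 32x32x22 mm, near the right front edge; origin under its middle.
- red_tube: Bystander, to be left alone: standing screw-cap tube with red cap, 34 mm across, 114 mm high, behind the work; origin under its middle.
- brown_bottle: Bystander, to be left alone: brown bottle with red cap, 50 mm across, 98 mm high, behind the work; origin under its middle.
- petri: Bystander, to be left alone: covered petri dish, 90 mm across, 16 mm high, to the right; origin under its middle.
- tape: Bystander, to be left alone: roll of tape lying flat, 54 mm across, 19 mm high, in front of the centrifuge; origin under its middle.
Not all that is in view belongs to the job. Leave any yellow look-alike of the part that bears carrier_center alone.

How it is judged:
On the way, in this order (a step that is already met when the one before it is completed fails the run):
1. the carrier's bar, not the fingers, holds the keeper pressed back (value of joint keeper above 0.2 rad and contact force between carrier and stand above 1 N and contact force between the fingers and stand below 0.5 N), for 0.1 s.
2. the carrier stands upright on the bare worktop, let go and at rest (height (world z) of carrier_foot below 0.003 m and angle between carrier_center's own z axis and vertical below 0.1 rad and contact force between the fingers and carrier below 0.05 N and linear speed of carrier below 0.02 m/s), for 0.2 s.
At the end, for the whole second after the job is handed in: The carrier stands upright (within 0.1 rad) in the holder's well, its underside within 3 mm of the well's floor and its foot centre within 7 mm of the floor's middle, at rest and let go; the keeper has sprung shut (distance between carrier_foot and well_floor below 0.007 m and z of carrier_foot in the frame of well_floor below 0.003 m and angle between carrier_center's own z axis and vertical below 0.1 rad and contact force between the fingers and carrier below 0.05 N and linear speed of carrier below 0.02 m/s and value of joint keeper below 0.08 rad); the robot touches nothing.
It fails at once if the carrier is wrenched against the hook or stand (over 30 N) (contact force between carrier and stand above 30 N).
It fails at once if a bystander is moved by more than 20 mm (distance of any of coverslip_box, red_tube, brown_bottle, petri, tape from where it was at the start of the episode above 0.02 m).
It also fails if it takes over 61 s, if anything falls off the work surface, if the arm or the gripper's body presses on something with over 40 N, if the wrist force passes 120 N, or if a joint passes its speed limit or range.

## Working session

There is one attempt and no reset: what is moved stays moved. The work goes in short steps, Python scripts to look and compute and a shell command to move; the robot and the scene stay as the last step left them, time stands still between calls to the robot, and variables do not carry over. Pictures are saved under pics/ and viewed, and the job is handed in when it is done.

```bash
ls -la; mkdir -p pics; cat > h.py <<'E'
import numpy as np,cv2
from bench import r
from scipy.spatial.transform import Rotation as R
def snap(n,f,crop=None,s=1):
    im=r.camera(n)
    if crop: a,b,c,d=crop; im=im[a:b,c:d]
    im=cv2.resize(im,None,fx=s,fy=s,interpolation=cv2.INTER_CUBIC) if s!=1 else im
    cv2.imwrite('pics/'+f,im[:,:,::-1])
def cam(n):
    i=r.camera_info(n);K=np.array([[i['fx'],0,i['cx']],[0,i['fy'],i['cy']],[0,0,1.]])
    return K,np.array(i['rvec'],float).ravel(),np.array(i['tvec'],float).ravel()
def ray(n,p):
    K,rv,t=cam(n);M=R.from_rotvec(rv).as_matrix()
    d=M.T@np.linalg.inv(K)@np.array([p[1],p[0],1.]);return -M.T@t,d/np.linalg.norm(d)
def atz(n,p,z):
    o,d=ray(n,p);return o+d*(z-o[2])/d[2]
def tri(p1,p2,n1='scene',n2='side'):
    o1,d1=ray(n1,p1);o2,d2=ray(n2,p2)
    A=np.stack([d1,-d2],1);s=np.linalg.lstsq(A,o2-o1,rcond=None)[0]
    a=o1+s[0]*d1;b=o2+s[1]*d2;return (a+b)/2,np.linalg.norm(a-b)
def proj(n,P):
    K,rv,t=cam(n);return cv2.projectPoints(np.array(P,float).reshape(-1,3),rv,t,K,None)[0].reshape(-1,2)[:,::-1]
E
python3 - <<'E'
from h import *
np.set_printoptions(precision=4,suppress=True)
for n in ('scene','side','wrist'):
    snap(n,n+'0.png'); print(r.camera_info(n))
s=r.read_state();print(s)
for n in ('scene','side'):
    for k in ['carrier_center','carrier_bar','carrier_foot','hook_bowl','hook_nose','keeper_end','stand','holder','well_floor']:
        print(n,k,[(np.round(d['point'],1),round(d['confidence'],2)) for d in r.mark_of(n,k)])
E
```

```text
total 12
drwxr-xr-x  3 agent agent 4096 Dec  7 00:45 .
drwxr-xr-x 23 root  root  4096 Dec  7 00:45 ..
drwxr-xr-x  2 agent agent 4096 Dec  7 00:45 pics
{'fx': 439.6724710456508, 'fy': 439.6724710456508, 'cx': 287.89039947745994, 'cy': 210.79474062556443, 'rvec': array([ 0.6883, -2.6267,  1.0883]), 'tvec': array([0.3432, 0.5039, 0.7889])}
{'fx': 427.65858650754535, 'fy': 427.65858650754535, 'cx': 276.1026562034506, 'cy': 207.64715559260858, 'rvec': array([ 2.0979, -0.4691,  0.2315]), 'tvec': array([-0.6431,  0.1143,  1.2116])}
{'fx': 325.19226210127806, 'fy': 325.19226210127806, 'cx': 277.54713423128106, 'cy': 201.57013966436642, 'mount': array([[-0.0005, -0.2785,  0.9604, -0.1376],
       [ 1.    , -0.0002,  0.0005, -0.0013],
       [ 0.    ,  0.9604,  0.2785, -0.0768],
       [ 0.    ,  0.    ,  0.    ,  1.    ]])}
{'time': 0.15, 'joint_positions': array([ 1.1134,  0.3327, -0.0647,  1.4608,  0.0216,  1.3499, -0.0885]), 'joint_vel': array([ 0.0001, -0.0023, -0.0011, -0.0034,  0.0017,  0.0004,  0.0008]), 'joint_torque': array([  0.001 , -62.3634,   0.0246, -39.0143,  -0.0615,   0.0373,
[... 625 characters left out ...]
6]), 0.6), (array([202.5, 368.1]), 0.51)]
scene stand [(array([262.3, 291. ]), 0.95)]
scene holder [(array([234.4, 322.5]), 0.57), (array([231.4, 252. ]), 0.41)]
scene well_floor [(array([231.4, 320.1]), 0.9)]
side carrier_center [(array([217.4, 263.7]), 0.97), (array([247.2, 326.7]), 0.78)]
side carrier_bar [(array([200.7, 263.1]), 0.78), (array([228. , 332.2]), 0.73)]
side carrier_foot [(array([236.4, 268.4]), 0.78), (array([267. , 332.5]), 0.6)]
side hook_bowl [(array([198.9, 267.8]), 0.93)]
side hook_nose [(array([193.5, 267. ]), 0.72)]
side keeper_end []
side stand [(array([251.2, 271.4]), 0.79)]
side holder [(array([283.6, 284.9]), 0.89)]
side well_floor [(array([281.7, 284. ]), 0.58)]
```

View pics/scene0.png

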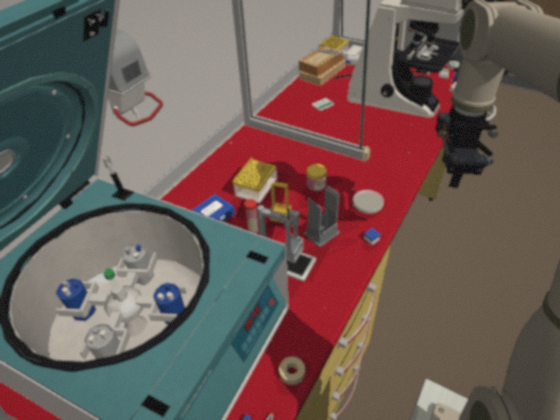

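View pics/side0.png

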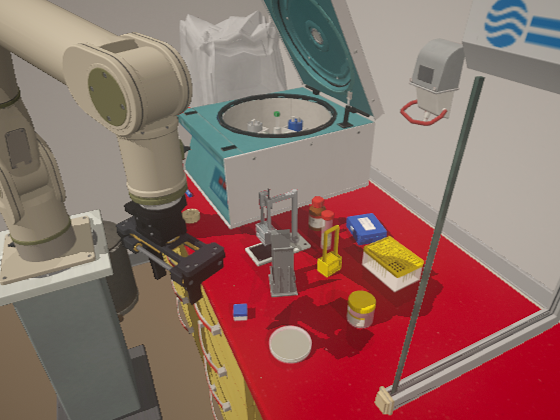

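View pics/wrist0.png

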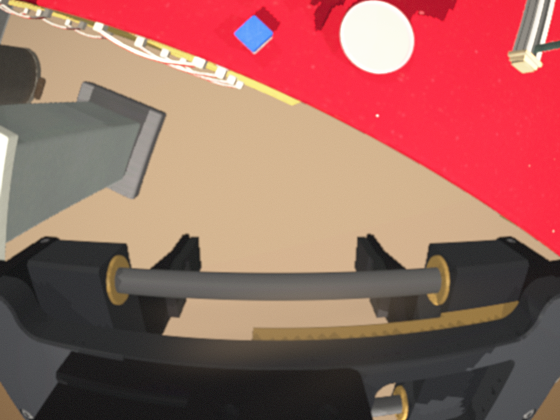

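```bash
python3 - <<'E'
from h import *
np.set_printoptions(precision=4,suppress=True)
for k,a,b in [('cc',(233.3,291.7),(217.4,263.7)),('cc2',(200.9,278),(247.2,326.7)),('bar',(218.3,290.7),(200.7,263.1)),('foot',(252.8,291.8),(236.4,268.4)),('bowl',(219.3,289.5),(198.9,267.8)),('nose',(212.8,289),(193.5,267)),('stand',(262.3,291),(251.2,271.4)),('holder',(234.4,322.5),(283.6,284.9)),('well',(231.4,320.1),(281.7,284)),('bar2',(182.4,280.3),(228,332.2))]:
    print(k,*tri(a,b))
for n in('scene','side'):print(n,ray(n,(210,280)))
import cv2
for n,c in (('scene',(140,300,220,400)),('side',(150,310,200,380))):
    im=cv2.imread(f'pics/{n}0.png')[c[0]:c[1],c[2]:c[3]]
    cv2.imwrite(f'pics/{n}0z.png',cv2.resize(im,None,fx=3.7 if n=='side' else 4,fy=3.7,interpolation=cv2.INTER_CUBIC))
E
```

```text
cc [ 0.545  -0.2885  0.119 ] 0.0061200251093897155
cc2 [ 0.6619 -0.4152  0.0702] 0.005942700192946947
bar [ 0.5461 -0.2883  0.1704] 0.008000134482588947
foot [ 0.5509 -0.2867  0.0498] 0.007549435146985182
bowl [ 0.5542 -0.2877  0.1691] 0.003787664878103342
nose [ 0.554  -0.2892  0.1876] 0.0009424454501857509
stand [ 0.5566 -0.2919  0.0013] 0.006514075607624565
holder [ 0.5317 -0.424  -0.0003] 0.012071143145943054
well [ 0.5346 -0.4227  0.0074] 0.0021733831949389687
bar2 [ 0.6629 -0.4272  0.1336] 0.0030858004040768766
scene (array([0.1794, 0.3409, 0.9196]), array([ 0.3818, -0.6019, -0.7014]))
side (array([ 0.1975, -1.1448,  0.7383]), array([ 0.3489,  0.7628, -0.5444]))
```

View pics/scene0z.png

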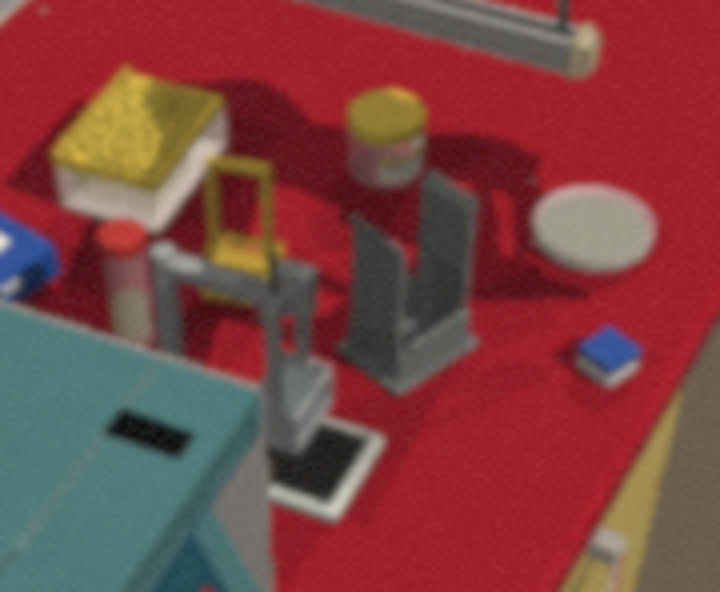

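View pics/side0z.png

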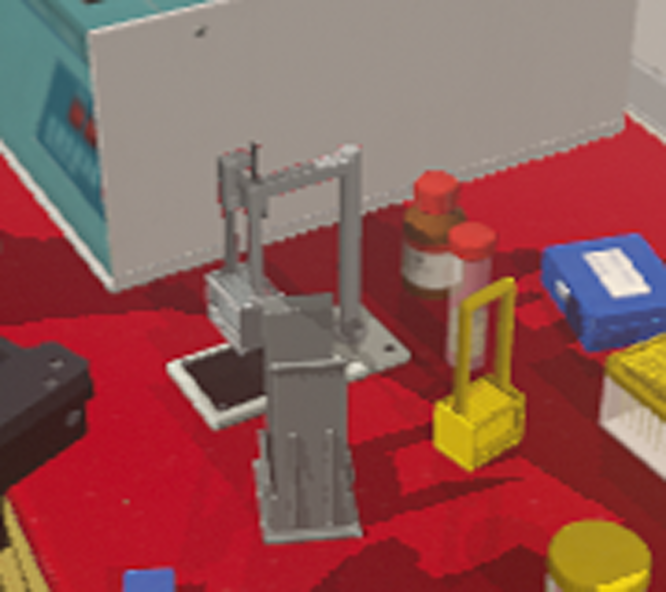

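The target is the grey carrier hanging on the hook: scene (233,292), side (217,264). The yellow one at scene (201,278), side (247,327), stands free behind it and is the look-alike, so I'll leave it alone. Next I'll work out the yaws from the base corners.

```bash
python3 - <<'E'
from h import *
np.set_printoptions(precision=4,suppress=True)
S=lambda x,y:(140+y/3.7,220+x/4.); D=lambda x,y:(150+y/3.7,200+x/3.7)
print('stand plate z=.01')
for n,f,p in [('scene',S,(385,435)),('scene',S,(335,518)),('side',D,(167,368)),('side',D,(220,425)),('side',D,(408,352))]:
    print(n,p,atz(n,f(*p),.01))
print('holder base z=.006')
for n,f,p in [('scene',S,(478,343)),('scene',S,(400,390)),('scene',S,(343,352)),('side',D,(262,538)),('side',D,(362,535))]:
    print(n,p,atz(n,f(*p),.006 if n=='scene' else 0))
print('post top',atz('side',D(347,150),.176),'hook tip', atz('side',D(230,157),.196))
print('centrifuge corner', tri((262,288),(158,224)), atz('side',(222,228),0))
s=r.read_state();M=R.from_quat(s['eef_rot']).as_matrix();print(M)
for k in ['coverslip_box','petri','red_tube','brown_bottle','tape']:
    print(k,[(np.round(d['point'],1),round(d['confidence'],2),atz('scene',d['point'],0)) for d in r.mark_of('scene',k)][:2])
E
```

```text
stand plate z=.01
scene (385, 435) [ 0.4987 -0.3311  0.01  ]
scene (335, 518) [ 0.493  -0.2508  0.01  ]
side (167, 368) [ 0.4941 -0.2621  0.01  ]
side (220, 425) [ 0.5045 -0.3391  0.01  ]
side (408, 352) [ 0.6637 -0.3233  0.01  ]
holder base z=.006
scene (478, 343) [ 0.4841 -0.4452  0.006 ]
scene (400, 390) [ 0.5107 -0.377   0.006 ]
scene (343, 352) [ 0.5626 -0.3915  0.006 ]
side (262, 538) [ 0.4895 -0.4449  0.    ]
side (362, 535) [ 0.5498 -0.4708  0.    ]
post top [ 0.6293 -0.2887  0.176 ] hook tip [ 0.5393 -0.2925  0.196 ]
centrifuge corner (array([ 0.482 , -0.1378,  0.2276]), np.float64(0.02840555945478125)) [ 0.4998 -0.101   0.    ]
[[ 0.0001  0.4212 -0.907 ]
 [-0.0001 -0.907  -0.4212]
 [-1.      0.0001 -0.    ]]
coverslip_box [(array([243.9, 372.4]), 0.48, array([ 0.3893, -0.4561,  0.    ])), (array([368.8, 288. ]), 0.45, array([ 0.4136, -0.0316,  0.    ]))]
petri [(array([206., 368.]), 0.86, array([ 0.4575, -0.5896,  0.    ]))]
red_tube [(array([228.9, 253.2]), 0.63, array([ 0.7082, -0.3451,  0.    ])), (array([232.2, 321.9]), 0.28, array([ 0.5304, -0.4282,  0.    ]))]
brown_bottle []
tape [(array([368.5, 291. ]), 0.72, array([ 0.4082, -0.0354,  0.    ])), (array([229.4, 256.2]), 0.52, array([ 0.6996, -0.3476,  0.    ]))]
```

```bash
python3 -m pendant '[{"translation":[0,0,4],"angular":[0,0,0],"hand":1},{"translation":[2,2,2],"angular":[0,0,-1.5],"hand":1},{"translation":[2.5,2.4,1],"angular":[0,0,-2],"hand":1},{"translation":[2.5,2.4,0.5],"angular":[0,0,-2],"hand":1},{"translation":[2.5,2.4,0],"angular":[0,0,-2],"hand":1},{"translation":[2.5,2.4,0],"angular":[0,0,-2],"hand":1},{"translation":[2.5,2.4,0],"angular":[0,0,-2],"hand":1},{"translation":[2.5,2.4,0],"angular":[0,0,-2],"hand":1},{"translation":[2.5,2.4,0],"angular":[0,0,-2],"hand":1},{"translation":[2.5,2.4,0],"angular":[0,0,-2],"hand":1},{"translation":[2.5,2.4,0],"angular":[0,0,-2],"hand":1},{"translation":[2.5,2.4,0],"angular":[0,0,-2],"hand":1},{"translation":[1.5,1.7,0],"angular":[0,0,-1.5],"hand":1},{"translation":[0.2,0,0],"angular":[0,0,0],"hand":1},{"translation":[0,0,0],"angular":[0,0,0],"hand":1}]' 40
python3 - <<'E'
from h import *
np.set_printoptions(precision=4,suppress=True)
s=r.read_state();print(s['ee_pos'],R.from_quat(s['eef_rot']).as_matrix(),s['joint_positions'],s['ft_force'])
snap('wrist','wrist1.png');snap('side','side1.png')
for k in ['carrier_bar','hook_bowl','hook_nose','keeper_end','carrier_center','well_floor','stand']:
    print(k,[(np.round(d['point'],1),round(d['confidence'],2)) for d in r.mark_of('wrist',k)][:2])
E
```

```text
time: 2.8
ee_pos: [0.5504, -0.2898, 0.3224]
eef_rot: [-0.707, -0.012, 0.707, -0.012]
ft_force: [-0.1, -0.1, -0.3]
width: 0.0874
[ 0.5504 -0.2898  0.3224] [[-0.0003  0.0346 -0.9994]
 [-0.0002 -0.9994 -0.0346]
 [-1.      0.0002  0.0003]] [ 0.5981  0.3118 -0.2447  1.3376  0.0749  1.5013 -1.1767] [-0.0529 -0.1481 -0.2514]
carrier_bar [(array([198.1, 274. ]), 0.84), (array([ 82.8, 410.9]), 0.71)]
hook_bowl [(array([190.8, 276.3]), 0.96)]
hook_nose [(array([197.5, 275.4]), 0.86), (array([189.7, 273.8]), 0.45)]
keeper_end [(array([192.8, 271.8]), 0.71), (array([180. , 365.1]), 0.43)]
carrier_center [(array([182.4, 272.5]), 0.95), (array([ 88.4, 390.2]), 0.64)]
well_floor [(array([185. , 364.3]), 0.74)]
stand [(array([163.3, 274.3]), 0.65)]
```

View pics/wrist1.png

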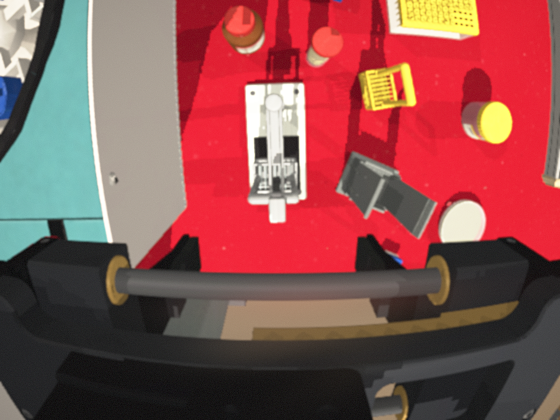

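View pics/side1.png

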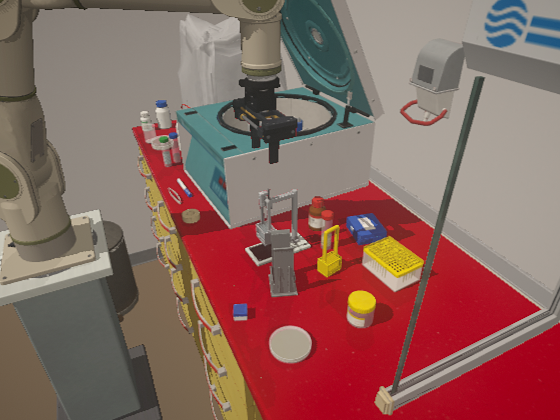

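The wrist view shows the stand near column 275, with its hook tip at about (210,278). The holder is at about (195,385) and the yellow look-alike at (88,390). I'll measure yaw and positions from this picture.

```bash
cat >> h.py <<'E'
def wray(p,s=None):
    s=s or r.read_state();i=r.camera_info('wrist');m=np.array(i['mount'])
    v=np.array([(p[1]-i['cx'])/i['fx'],(p[0]-i['cy'])/i['fy']]);th=np.linalg.norm(v)
    d=np.array([*(v/max(th,1e-9)*np.sin(th)),np.cos(th)])
    M=R.from_quat(s['eef_rot']).as_matrix()
    return s['ee_pos']+M@m[:3,3], M@m[:3,:3]@d
def watz(p,z,s=None):
    o,d=wray(p,s);return o+d*(z-o[2])/d[2]
E
python3 - <<'E'
from h import *
np.set_printoptions(precision=4,suppress=True)
print('bar',watz((198.1,274),.175),'bowl',watz((190.8,276.3),.170),'nose',watz((197.5,275.4),.191),'kend',watz((192.8,271.8),.2),'stand',watz((163.3,274.3),0),'well',watz((185,364.3),.006))
im=cv2.imread('pics/wrist1.png')
cv2.imwrite('pics/w1a.png',cv2.resize(im[70:235,215:345],None,fx=3.6,fy=3.6,interpolation=cv2.INTER_CUBIC))
cv2.imwrite('pics/w1b.png',cv2.resize(im[140:250,320:450],None,fx=5,fy=5,interpolation=cv2.INTER_CUBIC))
E
```

```text
bar [ 0.5468 -0.2859  0.175 ] bowl [ 0.5525 -0.2878  0.17  ] nose [ 0.5518 -0.2871  0.191 ] kend [ 0.5583 -0.2839  0.2   ] stand [ 0.5498 -0.2845  0.    ] well [ 0.5242 -0.4175  0.006 ]
```

View pics/w1a.png

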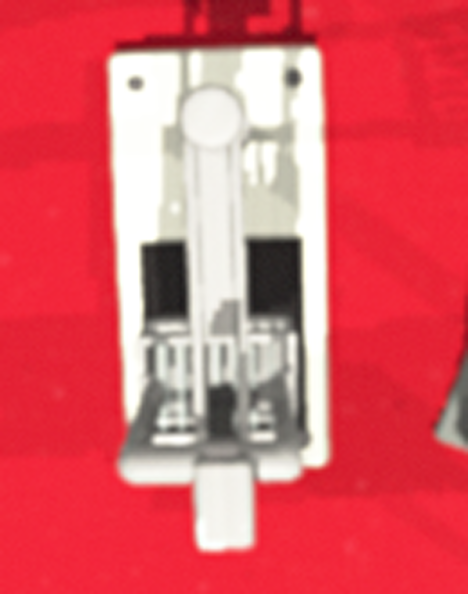

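View pics/w1b.png

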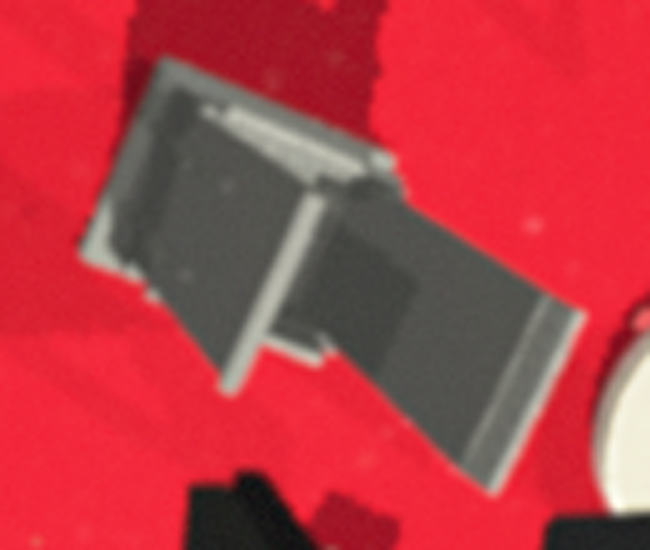

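```bash
python3 - <<'E'
from h import *
np.set_printoptions(precision=4,suppress=True)
A=lambda x,y:(70+y/3.6,215+x/3.6);B=lambda x,y:(140+y/5,320+x/5)
for k,p,z in [('TL',(112,55),.01),('TR',(318,48),.01),('BR',(328,465),.01),('barL',(119,470),.175),('barR',(301,467),.175),('barfrontL',(135,482),.173),('barfrontR',(290,479),.173),('post',(213,118),.176),('noseFL',(197,550),.191),('noseFR',(253,548),.191),('noseBL',(195,458),.196),('noseBR',(255,455),.196)]:
    print(k,watz(A(*p),z))
for k,p,z in [('cheekL top front',(228,390),.145),('cheekL top back',(322,192),.145),('cheekR top front',(492,490),.145),('cheekR back',(582,315),.145),('base BL',(165,58),.006),('base BR',(392,158),.006),('base FL',(83,250),.006)]:
    print(k,watz(B(*p),z))
E
```

```text
TL [ 0.6594 -0.2426  0.01  ]
TR [ 0.6645 -0.3205  0.01  ]
BR [ 0.5008 -0.3319  0.01  ]
barL [ 0.5437 -0.2622  0.175 ]
barR [ 0.546  -0.3084  0.175 ]
barfrontL [ 0.5401 -0.2662  0.173 ]
barfrontR [ 0.5422 -0.3059  0.173 ]
post [ 0.6323 -0.2834  0.176 ]
noseFL [ 0.5286 -0.2828  0.191 ]
noseFR [ 0.5296 -0.2965  0.191 ]
noseBL [ 0.5533 -0.2818  0.196 ]
noseBR [ 0.5545 -0.2958  0.196 ]
cheekL top front [ 0.52   -0.3826  0.145 ]
cheekL top back [ 0.5633 -0.3984  0.145 ]
cheekR top front [ 0.4976 -0.4489  0.145 ]
cheekR back [ 0.539  -0.4642  0.145 ]
base BL [ 0.5725 -0.3962  0.006 ]
base BR [ 0.547  -0.4692  0.006 ]
base FL [ 0.5151 -0.3763  0.006 ]
```

```bash
python3 -m pendant '[{"translation":[-0.4,0.4,-2],"angular":[0,0,1.5],"hand":1},{"translation":[0,0,-3],"angular":[0,0,0],"hand":1},{"translation":[0,0,-3],"angular":[0,0,0],"hand":1},{"translation":[0,0,-3],"angular":[0,0,0],"hand":1},{"translation":[0,0,-2.4],"angular":[0,0,0],"hand":1},{"translation":[0,0,-1.5],"angular":[0,0,0],"hand":1},{"translation":[0,0,0],"angular":[0,0,0],"hand":1},{"translation":[0,0,0],"angular":[0,0,0],"hand":1}]' 40
python3 - <<'E'
from h import *
s=r.read_state();print(s['ee_pos'],s['ft_force'])
snap('wrist','wrist2.png',(120,300,180,380),4);snap('side','side2.png',(120,300,190,370),4)
E
```

```text
time: 4.05
ee_pos: [0.5467, -0.2861, 0.1746]
eef_rot: [0.707, 0.021, -0.706, 0.021]
ft_force: [1.0, 0.7, 0.0]
width: 0.0869
[ 0.54670724 -0.28606925  0.17455707] [1.01562044 0.70134512 0.02783971]
```

View pics/wrist2.png

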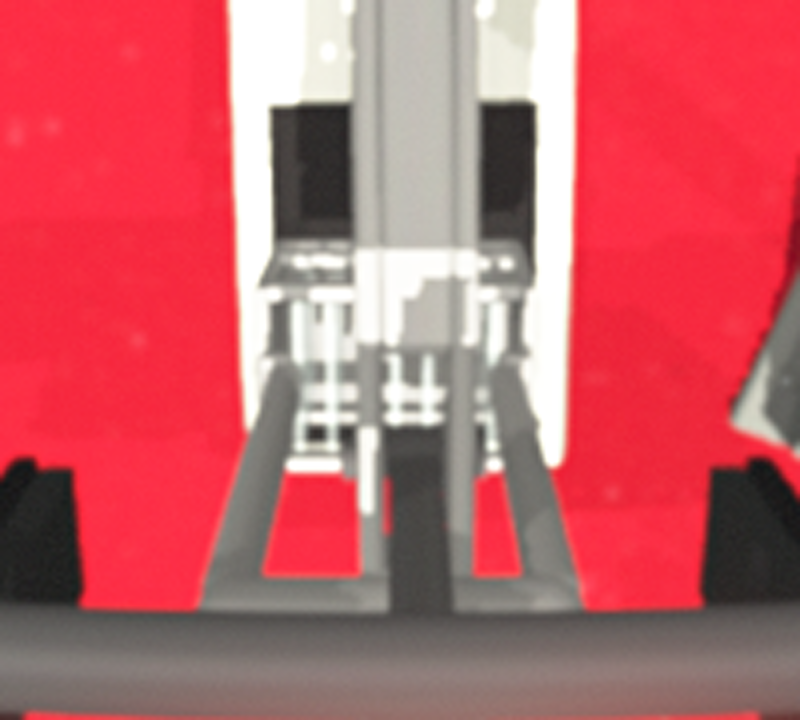

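View pics/side2.png

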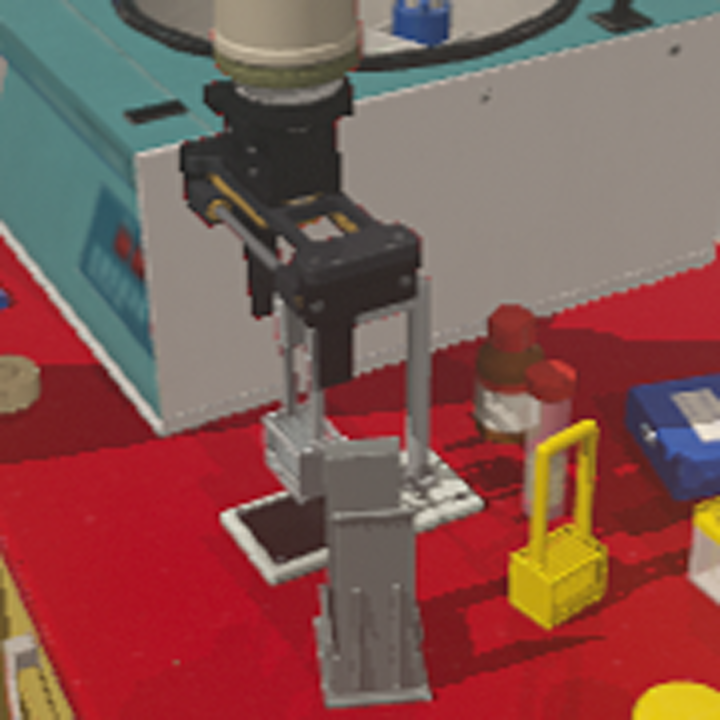

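The open fingers straddle the bail evenly: the bar is centred at crop column 392, and the fingers sit at columns 40 and 745. I'll close on the legs.

```bash
python3 -m pendant '[{"translation":[0,0,0],"angular":[0,0,0],"hand":-1},{"translation":[0,0,0],"angular":[0,0,0],"hand":-1},{"translation":[0,0,0],"angular":[0,0,0],"hand":-1},{"translation":[0,0,0],"angular":[0,0,0],"hand":-1},{"translation":[0,0,0],"angular":[0,0,0],"hand":-1},{"translation":[0,0,0],"angular":[0,0,0],"hand":-1}]' 45
python3 -m pendant '[{"translation":[0,0,0.15],"angular":[0,0,0],"hand":-1},{"translation":[0,0,0.15],"angular":[0,0,0],"hand":-1},{"translation":[0,0,0],"angular":[0,0,0],"hand":-1}]'
python3 -m pendant '[{"translation":[0.3,0.02,0],"angular":[0,0,0],"hand":-1},{"translation":[0.3,0.02,0],"angular":[0,0,0],"hand":-1},{"translation":[0,0,0],"angular":[0,0,0],"hand":-1}]'
```

```text
time: 4.75
ee_pos: [0.5463, -0.2858, 0.1735]
eef_rot: [-0.707, -0.021, 0.707, -0.021]
ft_force: [-0.5, -0.5, -0.2]
width: 0.0468
time: 5.05
ee_pos: [0.5463, -0.2858, 0.1766]
eef_rot: [-0.707, -0.021, 0.707, -0.021]
ft_force: [0.2, 0.1, -3.1]
width: 0.0457
time: 5.35
ee_pos: [0.5522, -0.2856, 0.1765]
eef_rot: [-0.707, -0.021, 0.707, -0.021]
ft_force: [-3.9, 0.1, 0.5]
width: 0.0453
```

```bash
python3 -m pendant '[{"translation":[0.3,0.02,0],"angular":[0,0,0],"hand":-1},{"translation":[0.3,0.02,0],"angular":[0,0,0],"hand":-1},{"translation":[0.2,0.01,0],"angular":[0,0,0],"hand":-1},{"translation":[0.15,0.01,0],"angular":[0,0,0],"hand":-1},{"translation":[0,0,0],"angular":[0,0,0],"hand":-1},{"translation":[0,0,0],"angular":[0,0,0],"hand":-1}]'
python3 - <<'E'
from h import *
s=r.read_state();print(s['ee_pos'],s['ft_force'])
snap('wrist','wrist3.png',(120,300,180,380),4);snap('side','side3.png',(120,300,190,370),4)
E
```

```text
time: 5.95
ee_pos: [0.5608, -0.285, 0.1757]
eef_rot: [-0.706, -0.021, 0.708, -0.021]
ft_force: [-5.7, -0.1, -3.1]
width: 0.0454
[ 0.56083827 -0.28497825  0.17566697] [-5.73084444 -0.08136058 -3.07086371]
```

View pics/wrist3.png

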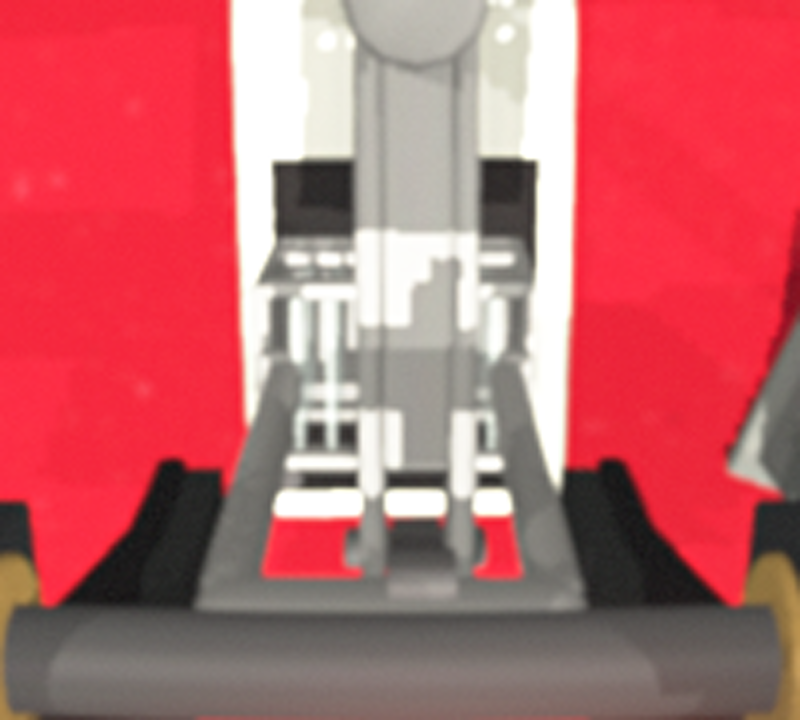

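View pics/side3.png

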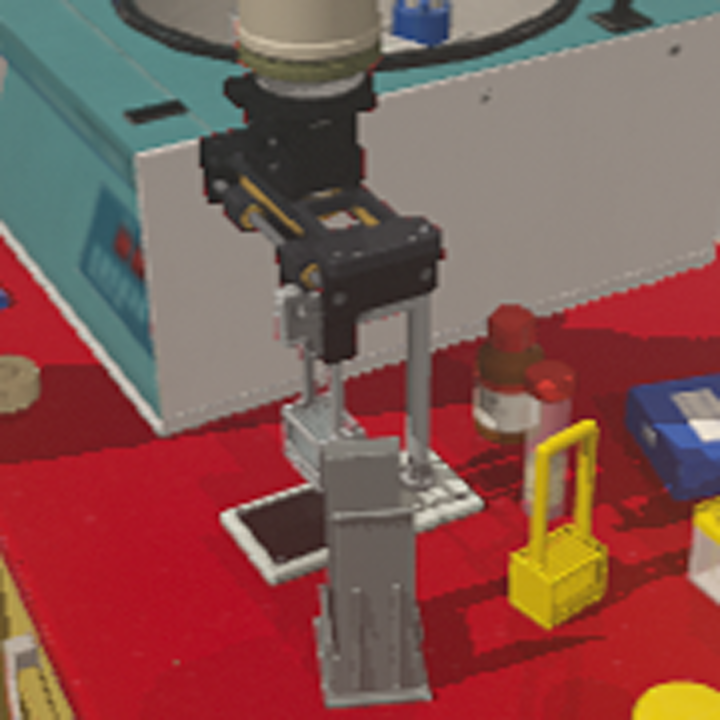

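The reaction is 5.7 N, which means the keeper is at about 0.37 rad with the bar about 13 mm behind the bowl's middle. I'll go 1 mm further, then lift in small steps.

```bash
python3 -m pendant '[{"translation":[0.1,0.01,0],"angular":[0,0,0],"hand":-1},{"translation":[0,0,0.3],"angular":[0,0,0],"hand":-1},{"translation":[0,0,0.3],"angular":[0,0,0],"hand":-1},{"translation":[0,0,0.3],"angular":[0,0,0],"hand":-1},{"translation":[0,0,0],"angular":[0,0,0],"hand":-1}]'
```

```text
time: 6.55
ee_pos: [0.5626, -0.2848, 0.1855]
eef_rot: [-0.707, -0.021, 0.707, -0.021]
ft_force: [-3.8, 0.5, -1.8]
width: 0.0456
```

No contact with the nose (forces small), so I'll keep rising.

```bash
python3 -m pendant '[{"translation":[0,0,0.4],"angular":[0,0,0],"hand":-1},{"translation":[0,0,0.5],"angular":[0,0,0],"hand":-1},{"translation":[0,0,0.5],"angular":[0,0,0],"hand":-1},{"translation":[0,0,0.5],"angular":[0,0,0],"hand":-1},{"translation":[0,0,0.5],"angular":[0,0,0],"hand":-1},{"translation":[0,0,0.5],"angular":[0,0,0],"hand":-1},{"translation":[0,0,0],"angular":[0,0,0],"hand":-1}]'
python3 - <<'E'
from h import *
snap('side','side4.png',(120,300,190,370),4)
E
```

```text
time: 7.25
ee_pos: [0.5635, -0.2848, 0.2158]
eef_rot: [0.707, 0.021, -0.706, 0.021]
ft_force: [0.4, -0.2, -2.8]
width: 0.0456
```

View pics/side4.png

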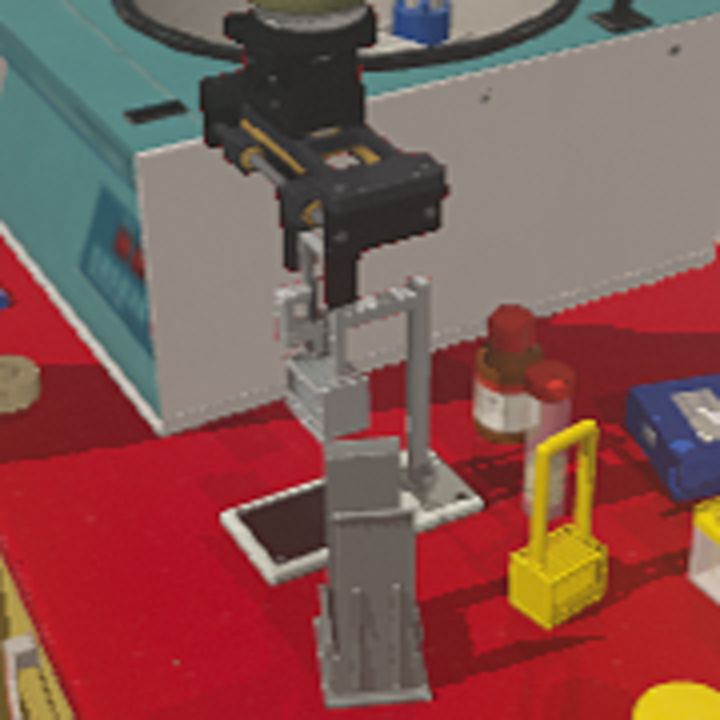

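The bar is out over the nose, carrying 2.8 N of weight with no contact. I'll go forward over the tip to the bare worktop.

```bash
python3 -m pendant '[{"translation":[-0.5,-0.03,0],"angular":[0,0,0],"hand":-1},{"translation":[-1,-0.07,0],"angular":[0,0,0],"hand":-1},{"translation":[-1.5,-0.1,0],"angular":[0,0,0],"hand":-1},{"translation":[-2,-0.13,0],"angular":[0,0,0],"hand":-1},{"translation":[-2,-0.13,0],"angular":[0,0,0],"hand":-1},{"translation":[-2,-0.1,0],"angular":[0,0,0],"hand":-1},{"translation":[-2,0,0],"angular":[0,0,0],"hand":-1},{"translation":[-2,0,0],"angular":[0,0,0],"hand":-1},{"translation":[-1.5,0,-1],"angular":[0,0,0],"hand":-1},{"translation":[-1,0,-1.5],"angular":[0,0,0],"hand":-1},{"translation":[0,0,-1.5],"angular":[0,0,0],"hand":-1},{"translation":[0,0,-1.5],"angular":[0,0,0],"hand":-1},{"translation":[0,0,-1.5],"angular":[0,0,0],"hand":-1},{"translation":[0,0,0],"angular":[0,0,0],"hand":-1},{"translation":[0,0,0],"angular":[0,0,0],"hand":-1}]'
python3 - <<'E'
from h import *
s=r.read_state();print(s['ee_pos'],s['ft_force'])
snap('scene','scene5.png',(180,340,210,370),4);snap('side','side5.png',(120,300,150,330),4)
E
```

```text
time: 8.8
ee_pos: [0.4073, -0.2904, 0.1448]
eef_rot: [-0.707, -0.021, 0.707, -0.021]
ft_force: [-0.5, 0.3, -2.2]
width: 0.0453
[ 0.40727169 -0.29040258  0.14484665] [-0.45715093  0.25252375 -2.23131854]
```

View pics/side5.png

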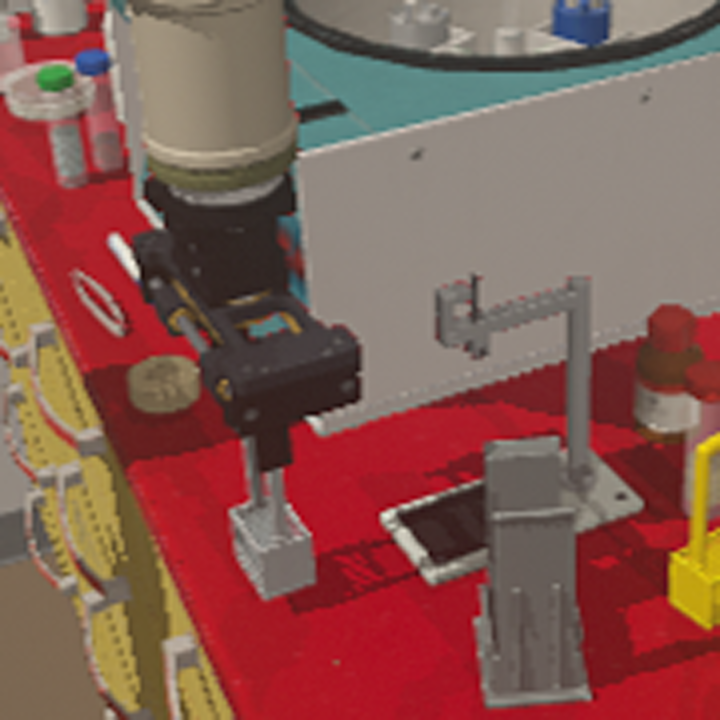

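View pics/scene5.png

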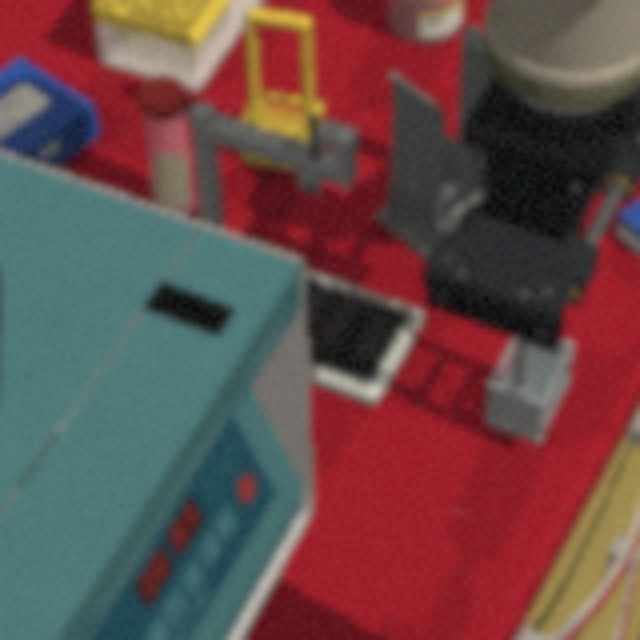

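The keeper has sprung shut and the carrier hangs upright over bare worktop (side crop (270,540)). I'll lower it to touch.

```bash
python3 -m pendant '[{"translation":[0,0,-0.8],"angular":[0,0,0],"hand":-1},{"translation":[0,0,-0.6],"angular":[0,0,0],"hand":-1},{"translation":[0,0,-0.3],"angular":[0,0,0],"hand":-1},{"translation":[0,0,0],"angular":[0,0,0],"hand":-1},{"translation":[0,0,0],"angular":[0,0,0],"hand":-1}]'
python3 -m pendant '[{"translation":[0,0,-0.1],"angular":[0,0,0],"hand":-1},{"translation":[0,0,0],"angular":[0,0,0],"hand":-1}]'
```

```text
time: 9.4
ee_pos: [0.4078, -0.2903, 0.1275]
eef_rot: [-0.707, -0.021, 0.707, -0.021]
ft_force: [-0.5, 0.4, -2.6]
width: 0.0454
time: 9.6
ee_pos: [0.408, -0.2904, 0.1268]
eef_rot: [0.707, 0.021, -0.707, 0.021]
ft_force: [-0.1, -1.4, -0.0]
width: 0.0452
```

```bash
python3 -m pendant '[{"translation":[0,0,-0.08],"angular":[0,0,0],"hand":-1},{"translation":[0,0,0],"angular":[0,0,0],"hand":-1}]'
python3 -m pendant '[{"translation":[0,0,0],"angular":[0,0,0],"hand":0.2},{"translation":[0,0,0],"angular":[0,0,0],"hand":0.6},{"translation":[0,0,0],"angular":[0,0,0],"hand":1},{"translation":[0,0,0],"angular":[0,0,0],"hand":1},{"translation":[0,0,0],"angular":[0,0,0],"hand":1},{"translation":[0,0,0],"angular":[0,0,0],"hand":1}]'
python3 - <<'E'
from h import *
s=r.read_state();print(s['ee_pos'],s['ft_force'],s['joint_positions'])
snap('wrist','wrist6.png');snap('side','side6.png',(120,300,150,330),4)
E
```

```text
time: 9.8
ee_pos: [0.4083, -0.2905, 0.1268]
eef_rot: [0.707, 0.021, -0.706, 0.021]
ft_force: [-2.6, 1.2, 7.8]
width: 0.0452
time: 10.4
ee_pos: [0.4078, -0.2903, 0.1257]
eef_rot: [-0.707, -0.021, 0.707, -0.021]
ft_force: [-0.3, 0.8, 0.5]
width: 0.083
[ 0.40776855 -0.290333    0.12572459] [-0.28882621  0.75377615  0.53757134] [ 0.73228233  0.18096192 -0.22295781  1.92046046  0.04608926  1.04505975
 -1.0214956 ]
```

View pics/side6.png

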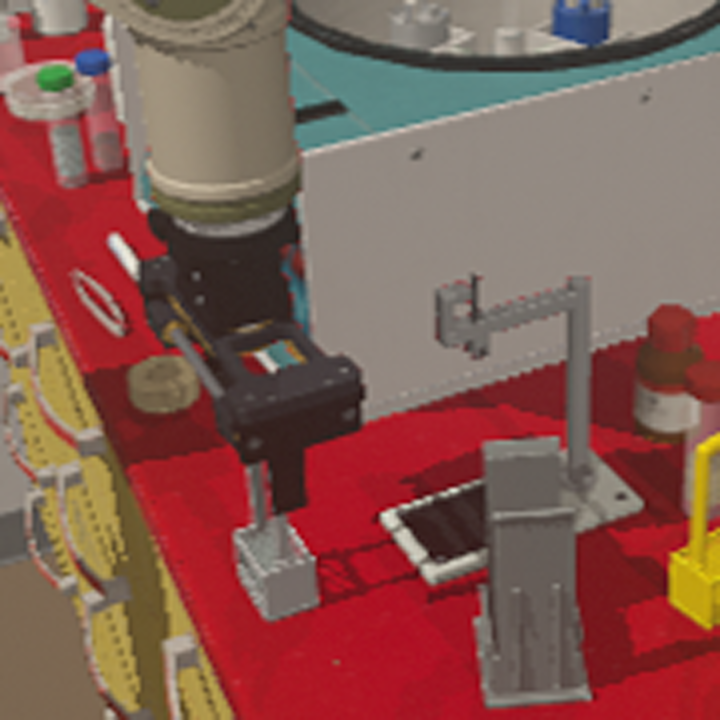

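View pics/wrist6.png

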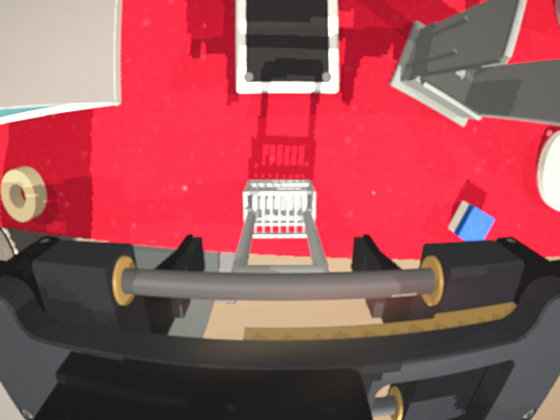

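It stands, let go. I'll rise clear, check it, then turn 90°.

```bash
python3 -m pendant '[{"translation":[0,0,0],"angular":[0,0,0],"hand":1},{"translation":[0,0,1],"angular":[0,0,0],"hand":1},{"translation":[0,0,2],"angular":[0,0,0],"hand":1},{"translation":[0,0,3],"angular":[0,0,0],"hand":1},{"translation":[0,0,3],"angular":[0,0,0],"hand":1},{"translation":[0,0,1],"angular":[0,0,0],"hand":1},{"translation":[0,0,0],"angular":[0,0,8.5],"hand":1},{"translation":[0,0,0],"angular":[0,0,8.5],"hand":1},{"translation":[0,0,0],"angular":[0,0,8.5],"hand":1},{"translation":[0,0,0],"angular":[0,0,8.5],"hand":1},{"translation":[0,0,0],"angular":[0,0,8.5],"hand":1},{"translation":[0,0,0],"angular":[0,0,8.5],"hand":1},{"translation":[0,0,0],"angular":[0,0,8.5],"hand":1},{"translation":[0,0,0],"angular":[0,0,8.5],"hand":1},{"translation":[0,0,0],"angular":[0,0,8.5],"hand":1},{"translation":[0,0,0],"angular":[0,0,8.5],"hand":1},{"translation":[0,0,0],"angular":[0,0,5],"hand":1},{"translation":[0,0,0],"angular":[0,0,0],"hand":1},{"translation":[0,0,0],"angular":[0,0,0],"hand":1}]'
python3 - <<'E'
from h import *
np.set_printoptions(precision=4,suppress=True)
s=r.read_state();print(s['ee_pos'],R.from_quat(s['eef_rot']).as_matrix(),s['joint_positions'])
snap('wrist','wrist7.png');snap('side','side7.png',(120,300,150,330),4);snap('scene','scene7.png')
for k,z in [('carrier_bar',.128),('carrier_center',.0665),('carrier_foot',0)]:
  for n in ('wrist','scene','side'):
    print(k,n,[(np.round(d['point'],1),round(d['confidence'],2),watz(d['point'],z) if n=='wrist' else atz(n,d['point'],z)) for d in r.mark_of(n,k)][:2])
E
```

```text
time: 12.4
ee_pos: [0.4077, -0.2903, 0.2257]
eef_rot: [0.486, 0.514, -0.486, 0.514]
ft_force: [-0.3, -0.1, -0.2]
width: 0.0869
[ 0.4077 -0.2903  0.2257] [[-0.0001  0.9984  0.0566]
 [ 0.0002  0.0566 -0.9984]
 [-1.     -0.     -0.0002]] [ 0.8005  0.0886 -0.2871  1.8009  0.0262  1.2559  0.563 ]
carrier_bar wrist [(array([212.5, 282.3]), 0.57, array([ 0.4113, -0.2894,  0.128 ])), (array([180.1, 393.3]), 0.17, array([ 0.4955, -0.2585,  0.128 ]))]
carrier_bar scene [(array([184.7, 280.4]), 0.76, array([ 0.6594, -0.4236,  0.128 ])), (array([252.2, 342.7]), 0.67, array([ 0.4108, -0.288 ,  0.128 ]))]
carrier_bar side [(array([228.5, 332.3]), 0.96, array([ 0.6682, -0.4216,  0.128 ])), (array([230.5, 213.7]), 0.56, array([ 0.4037, -0.3013,  0.128 ]))]
carrier_center wrist [(array([192.2, 278. ]), 0.95, array([ 0.4082, -0.2896,  0.0665]))]
carrier_center scene [(array([203. , 279.9]), 0.84, array([ 0.6583, -0.4153,  0.0665])), (array([265.8, 343.2]), 0.67, array([ 0.4096, -0.2982,  0.0665]))]
carrier_center side [(array([246. , 216.7]), 0.68, array([ 0.4106, -0.2852,  0.0665])), (array([245.4, 328.1]), 0.56, array([ 0.6678, -0.4079,  0.0665]))]
carrier_foot wrist [(array([174.1, 280.5]), 0.67, array([ 0.4109, -0.2854,  0.    ]))]
carrier_foot scene [(array([218.9, 279.7]), 0.63, array([ 0.662, -0.416,  0.   ])), (array([266.9, 343.8]), 0.43, array([ 0.4246, -0.3455,  0.    ]))]
carrier_foot side [(array([268.7, 331.6]), 0.78, array([ 0.6722, -0.4244,  0.    ])), (array([266.3, 217. ]), 0.69, array([ 0.4052, -0.2843,  0.    ]))]
```

View pics/side7.png

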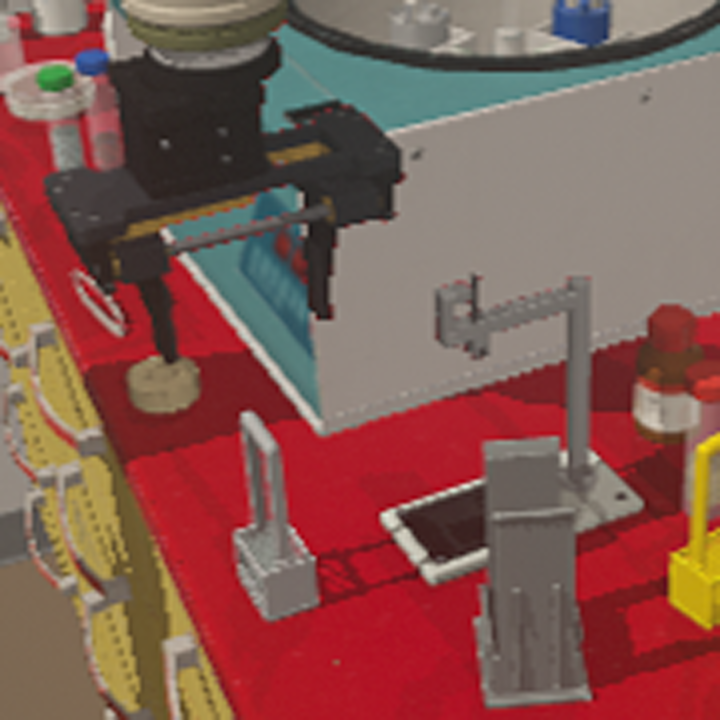

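View pics/wrist7.png

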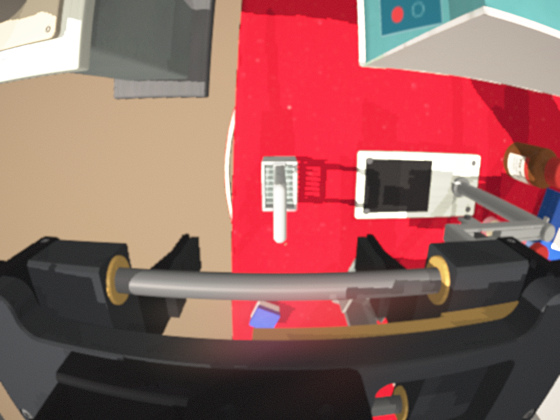

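The carrier stands upright on the bare top, bar at wrist pixels (165–240, 280), which puts the bar's x at about 0.4095. I'll descend and grip fore and aft.

```bash
python3 -m pendant '[{"translation":[0.2,0,-2],"angular":[0,0,0],"hand":1},{"translation":[0,0,-3],"angular":[0,0,0],"hand":1},{"translation":[0,0,-2.5],"angular":[0,0,0],"hand":1},{"translation":[0,0,-1.7],"angular":[0,0,0],"hand":1},{"translation":[0,0,0],"angular":[0,0,0],"hand":0.6},{"translation":[0,0,0],"angular":[0,0,0],"hand":0}]' 30
python3 - <<'E'
from h import *
s=r.read_state();print(s['ee_pos'],s['ft_force'],s['width'])
snap('wrist','wrist8.png',(130,310,150,390),3)
E
```

```text
time: 13.6
ee_pos: [0.41, -0.2904, 0.1343]
eef_rot: [0.485, 0.515, -0.485, 0.515]
ft_force: [0.1, 0.8, 0.9]
width: 0.0776
[ 0.40997417 -0.29043543  0.13430266] [0.07648528 0.76175925 0.87009777] 0.07760695890863677
```

View pics/wrist8.png

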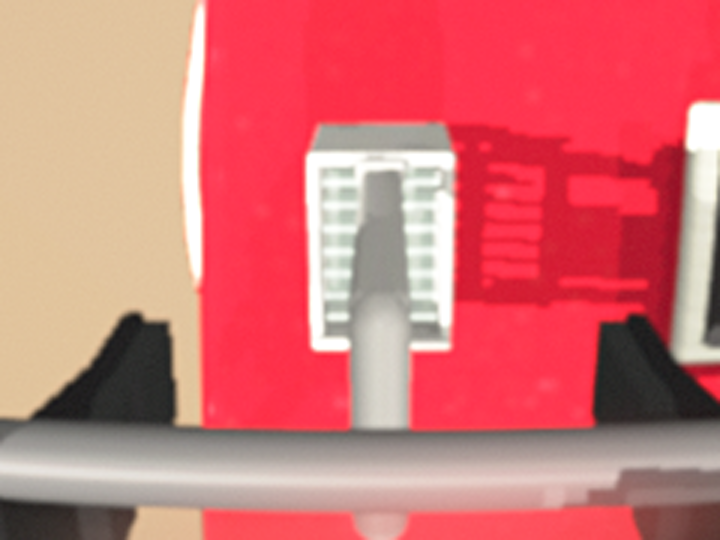

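The bar is centred between the fingers. I'll close and lift a little.

```bash
python3 -m pendant '[{"translation":[0,0,0],"angular":[0,0,0],"hand":-0.5},{"translation":[0,0,0],"angular":[0,0,0],"hand":-1},{"translation":[0,0,0],"angular":[0,0,0],"hand":-1},{"translation":[0,0,0],"angular":[0,0,0],"hand":-1},{"translation":[0,0,0],"angular":[0,0,0],"hand":-1},{"translation":[0,0,0],"angular":[0,0,0],"hand":-1},{"translation":[0,0,0],"angular":[0,0,0],"hand":-1},{"translation":[0,0,0],"angular":[0,0,0],"hand":-1}]' 40
python3 - <<'E'
from h import *
s=r.read_state();print(s['ee_pos'],s['ft_force'],s['width'])
snap('wrist','wrist9.png',(130,310,150,390),3)
E
```

```text
time: 14.45
ee_pos: [0.4098, -0.2904, 0.1337]
eef_rot: [0.485, 0.515, -0.485, 0.515]
ft_force: [-0.9, 0.0, 0.2]
width: 0.0109
[ 0.40976814 -0.2903663   0.13374731] [-0.85966251  0.00347878  0.17295454] 0.010863215520173669
```

View pics/wrist9.png

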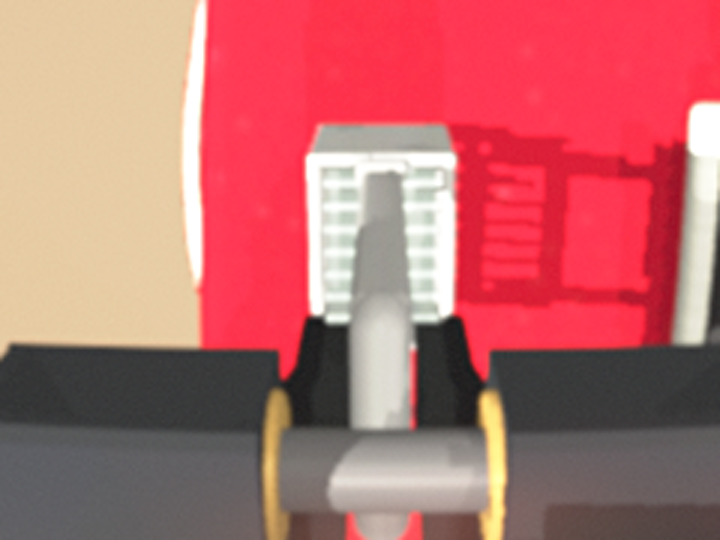

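Gripped at 10.9 mm. I'll lift above cheek height, turn −23° (holder yaw is about −20°) and go over the holder.

```bash
python3 -m pendant '[{"translation":[0,0,1],"angular":[0,0,0],"hand":-1},{"translation":[0,0,2],"angular":[0,0,0],"hand":-1},{"translation":[0,0,3],"angular":[0,0,0],"hand":-1},{"translation":[0,0,3],"angular":[0,0,0],"hand":-1},{"translation":[0,0,3],"angular":[0,0,0],"hand":-1},{"translation":[0,0,3],"angular":[0,0,0],"hand":-1},{"translation":[0,0,2],"angular":[0,0,0],"hand":-1},{"translation":[0.5,-1,0],"angular":[0,0,-2],"hand":-1},{"translation":[1,-1.5,0],"angular":[0,0,-3],"hand":-1},{"translation":[1.5,-1.8,0],"angular":[0,0,-3],"hand":-1},{"translation":[1.5,-1.8,0],"angular":[0,0,-3],"hand":-1},{"translation":[1.5,-1.8,0],"angular":[0,0,-3],"hand":-1},{"translation":[1.5,-1.8,0],"angular":[0,0,-3],"hand":-1},{"translation":[1.5,-1.5,0],"angular":[0,0,-3],"hand":-1},{"translation":[1.5,-1.1,0],"angular":[0,0,-3],"hand":-1},{"translation":[1.1,-0.7,0],"angular":[0,0,0],"hand":-1},{"translation":[0.5,-0.3,0],"angular":[0,0,0],"hand":-1},{"translation":[0,0,0],"angular":[0,0,0],"hand":-1},{"translation":[0,0,0],"angular":[0,0,0],"hand":-1},{"translation":[0,0,0],"angular":[0,0,0],"hand":-1}]'
python3 - <<'E'
from h import *
np.set_printoptions(precision=4,suppress=True)
s=r.read_state();print(s['ee_pos'],R.from_quat(s['eef_rot']).as_matrix(),s['ft_force'],s['width'])
snap('wrist','wrist10.png',(60,260,180,380),3);snap('side','side10.png',(100,310,190,370),3.5);snap('scene','scene10.png',(130,270,240,410),4)
E
```

```text
time: 16.5
ee_pos: [0.5303, -0.4233, 0.3039]
eef_rot: [-0.578, -0.408, 0.578, -0.408]
ft_force: [-0.5, 0.3, -2.1]
width: 0.0088
[ 0.5303 -0.4233  0.3039] [[-0.      0.942  -0.3355]
 [-0.0002 -0.3355 -0.942 ]
 [-1.      0.      0.0002]] [-0.4777  0.3166 -2.058 ] 0.008777708319760278
```

View pics/wrist10.png

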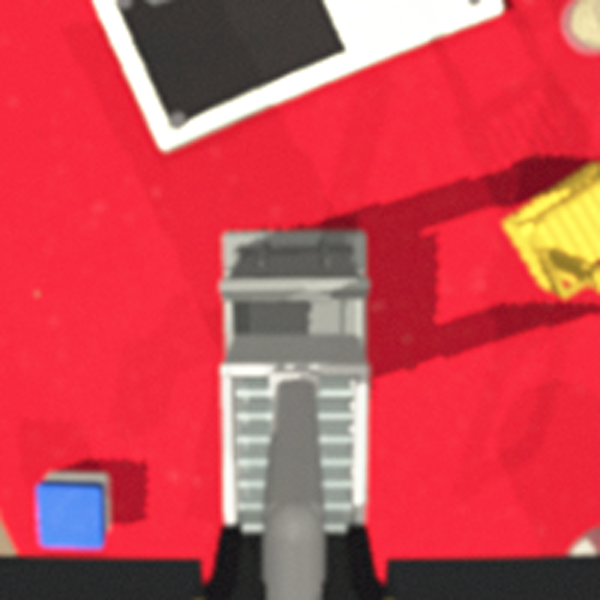

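View pics/side10.png

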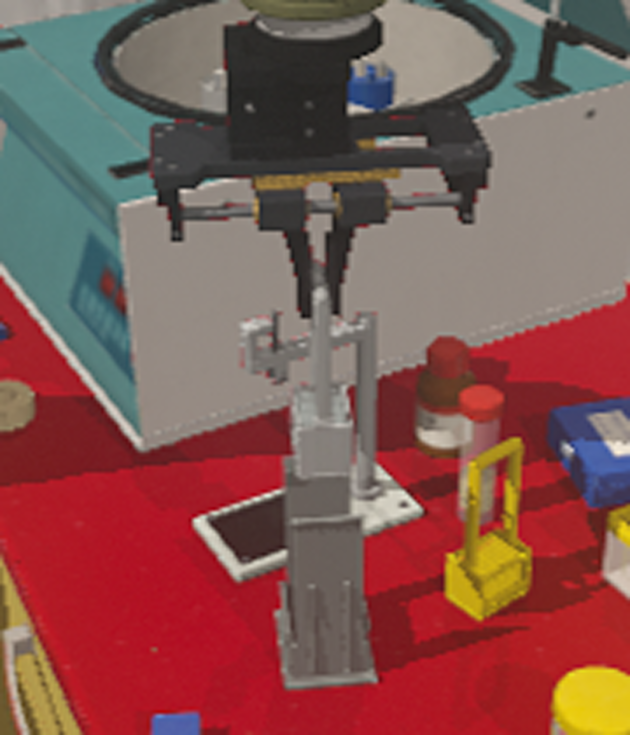

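View pics/scene10.png

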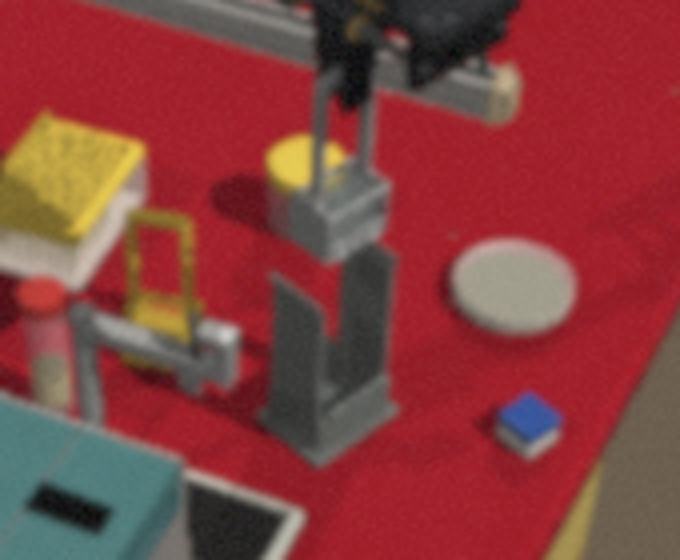

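```bash
python3 - <<'E'
from h import *
np.set_printoptions(precision=4,suppress=True)
s=r.read_state();M=R.from_quat(s['eef_rot']).as_matrix()
W=lambda x,y:(60+y/3,180+x/3)
yh=np.array([-M[0,2],-M[1,2]]);xh=np.array([M[0,1],M[1,1]])
def rel(p,z):
    d=(watz(W(*p),z)-s['ee_pos'])[:2];return d@xh*1000,d@yh*1000
for k,p,z in [('baseL',(222,232),.006),('baseR',(368,232),.006),('cheek outer top L',(219,281),.145),('R',(370,280),.145),('cheek inner top L',(219,295),.145),('R',(370,292),.145),('basket far top L',(222,368),.213),('R',(370,366),.213),('basket far bottom?L',(228,340),.17),('R',(366,338),.17)]:
    print(k,rel(p,z))
for n,f in (('scene',lambda x,y:(130+y/4,240+x/4)),('side',lambda x,y:(100+y/3.5,190+x/3.5))):
    L=[('base F',(318,465),.0),('base R',(397,410),.003),('cheekR top front?',(345,262),.145),('cheekR right',(395,260),.145),('cheekL',(273,275),.145),('cheekLb',(323,308),.145)] if n=='scene' else [('bl',(285,688),0),('br',(378,682),0),('cheek near top l',(292,518),.145),('r',(362,520),.145),('far top l',(285,460),.145),('far r',(350,468),.145),('basket bottom',(298,470),.17),('basket botr',(350,476),.17)]
    for k,p,z in L:
        d=(atz(n,f(*p),z)-s['ee_pos'])[:2];print(n,k,d@xh*1000,d@yh*1000)
# predicted cam pixel of basket corners
E
```

```text
baseL (np.float64(-31.826640805449077), np.float64(40.5289768333635))
baseR (np.float64(33.31546650027684), np.float64(40.543916528917336))
cheek outer top L (np.float64(-23.002396173411746), np.float64(37.27171803037912))
R (np.float64(23.270609077712006), np.float64(37.58462228786854))
cheek inner top L (np.float64(-23.064341667396878), np.float64(32.917703898043776))
R (np.float64(23.325869525147926), np.float64(33.85358605073742))
basket far top L (np.float64(-17.50661788151635), np.float64(25.401158826890594))
R (np.float64(18.128576202691228), np.float64(25.89256154525276))
basket far bottom?L (np.float64(-18.818798877494896), np.float64(23.73519355504479))
R (np.float64(20.377410523208074), np.float64(24.31799415665228))
scene base F -31.84079426405214 36.414154575820085
scene base R -33.5188081943605 -38.343987947363786
scene cheekR top front? -5.498792147599177 -6.4519070935896705
scene cheekR right -25.66458221928847 -31.886177959405558
scene cheekL 16.44609528792506 36.60526586604414
scene cheekLb -26.98911678998848 33.646383254588635
side bl -30.181799736262665 -38.15038777244327
side br 34.35886099287084 -39.210394218167174
side cheek near top l -21.890861360165786 -34.67994155123398
side r 22.377109659330692 -41.70105716407643
side far top l -21.367405949364834 28.975792053749494
side far r 21.227027654057743 14.936391820550126
side basket bottom -16.05665353728894 -17.436617868411524
side basket botr 16.320943936177976 -27.60081841626476
```

The measured holder edges are ±32 mm in x and +40.5/−38.7 mm in y about the tool, so the carrier is centred to about 1 mm and aligned in yaw. I'll descend.

```bash
python3 -m pendant '[{"translation":[0,0,-1],"angular":[0,0,0],"hand":-1},{"translation":[0,0,-1.5],"angular":[0,0,0],"hand":-1},{"translation":[0,0,-1.5],"angular":[0,0,0],"hand":-1},{"translation":[0,0,-1.5],"angular":[0,0,0],"hand":-1},{"translation":[0,0,-1.5],"angular":[0,0,0],"hand":-1},{"translation":[0,0,-1.5],"angular":[0,0,0],"hand":-1},{"translation":[0,0,-1.5],"angular":[0,0,0],"hand":-1},{"translation":[0,0,-1],"angular":[0,0,0],"hand":-1},{"translation":[0,0,0],"angular":[0,0,0],"hand":-1},{"translation":[0,0,0],"angular":[0,0,0],"hand":-1}]'
python3 - <<'E'
from h import *
s=r.read_state();print(s['ee_pos'],s['ft_force'])
snap('wrist','wrist11.png',(60,260,180,380),3);snap('side','side11.png',(100,310,190,370),3.5)
E
```

```text
time: 17.65
ee_pos: [0.5309, -0.4235, 0.194]
eef_rot: [0.578, 0.408, -0.578, 0.408]
ft_force: [-0.2, -0.3, -2.8]
width: 0.0084
[ 0.5309282  -0.42345664  0.19403629] [-0.16451761 -0.27913524 -2.79415255]
```

View pics/wrist11.png

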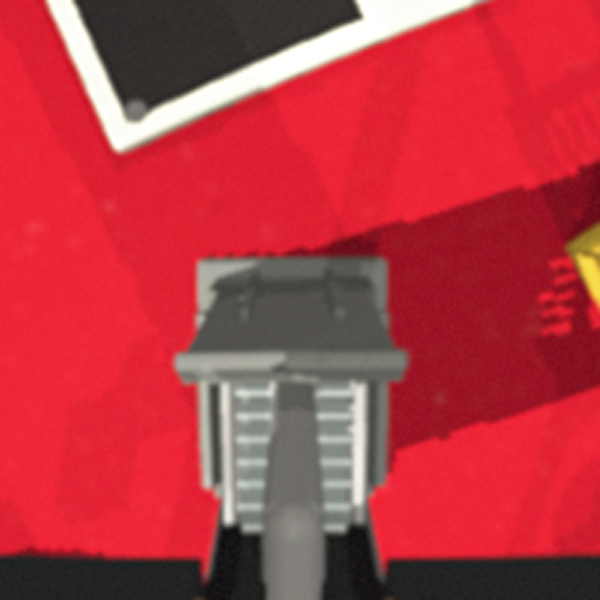

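View pics/side11.png

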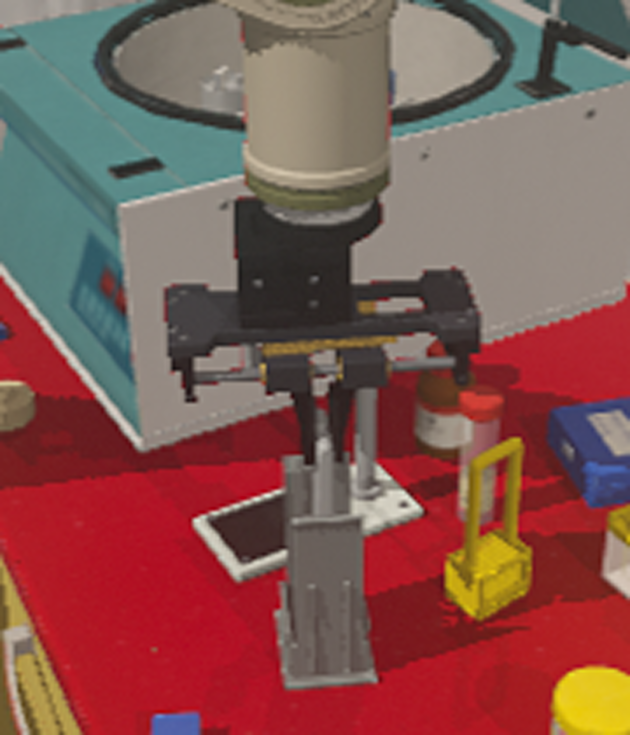

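The carrier is inside the cheeks, centred, with no contact. I'll go down the rest of the way.

```bash
python3 -m pendant '[{"translation":[0,0,-1],"angular":[0,0,0],"hand":-1},{"translation":[0,0,-1],"angular":[0,0,0],"hand":-1},{"translation":[0,0,-1],"angular":[0,0,0],"hand":-1},{"translation":[0,0,-1],"angular":[0,0,0],"hand":-1},{"translation":[0,0,-0.8],"angular":[0,0,0],"hand":-1},{"translation":[0,0,-0.4],"angular":[0,0,0],"hand":-1},{"translation":[0,0,0],"angular":[0,0,0],"hand":-1},{"translation":[0,0,0],"angular":[0,0,0],"hand":-1}]'
```

```text
time: 18.55
ee_pos: [0.5309, -0.4235, 0.1421]
eef_rot: [0.578, 0.407, -0.578, 0.408]
ft_force: [0.9, -0.8, -2.3]
width: 0.0089
```

```bash
python3 -m pendant '[{"translation":[0,0,-0.1],"angular":[0,0,0],"hand":-1},{"translation":[0,0,-0.1],"angular":[0,0,0],"hand":-1},{"translation":[0,0,0],"angular":[0,0,0],"hand":-1}]'
python3 -m pendant '[{"translation":[0,0,-0.1],"angular":[0,0,0],"hand":-1},{"translation":[0,0,0],"angular":[0,0,0],"hand":-1}]'
```

```text
time: 18.85
ee_pos: [0.5308, -0.4234, 0.1398]
eef_rot: [0.578, 0.408, -0.578, 0.408]
ft_force: [-0.1, 0.1, -2.6]
width: 0.0084
time: 19.05
ee_pos: [0.5313, -0.4236, 0.1398]
eef_rot: [0.578, 0.407, -0.578, 0.408]
ft_force: [-0.5, 1.6, 4.4]
width: 0.0085
```

The floor contact is at the expected height (TCP 0.1398). I'll release and rise.

```bash
python3 -m pendant '[{"translation":[0,0,0],"angular":[0,0,0],"hand":-0.5},{"translation":[0,0,0],"angular":[0,0,0],"hand":0},{"translation":[0,0,0],"angular":[0,0,0],"hand":0},{"translation":[0,0,0],"angular":[0,0,0],"hand":0},{"translation":[0,0,0],"angular":[0,0,0],"hand":0}]'
python3 - <<'E'
from h import *
snap('wrist','wrist12.png',(130,310,150,390),3)
E
```

```text
time: 19.55
ee_pos: [0.5307, -0.4233, 0.1386]
eef_rot: [-0.578, -0.408, 0.578, -0.408]
ft_force: [0.4, 0.4, 1.0]
width: 0.0394
```

View pics/wrist12.png

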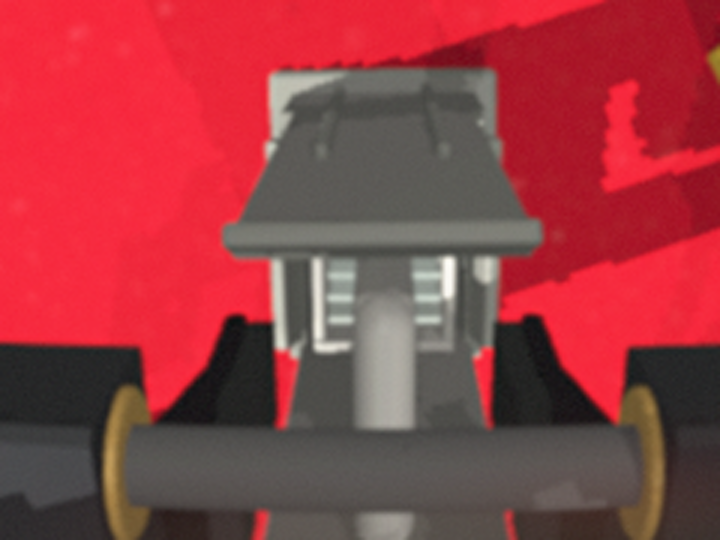

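The bar is free between the fingers, and the basket sits down between the walls. I'll rise straight up.

```bash
python3 -m pendant '[{"translation":[0,0,1],"angular":[0,0,0],"hand":0},{"translation":[0,0,2],"angular":[0,0,0],"hand":0},{"translation":[0,0,3],"angular":[0,0,0],"hand":0},{"translation":[0,0,4],"angular":[0,0,0],"hand":0},{"translation":[0,0,4],"angular":[0,0,0],"hand":0},{"translation":[0,0,2],"angular":[0,0,0],"hand":0},{"translation":[0,0,0],"angular":[0,0,0],"hand":0},{"translation":[0,0,0],"angular":[0,0,0],"hand":0},{"translation":[0,0,0],"angular":[0,0,0],"hand":0}]'
python3 - <<'E'
from h import *
np.set_printoptions(precision=4,suppress=True)
s=r.read_state();print(s['ee_pos'],s['ft_force'])
snap('wrist','wrist13.png',(60,260,180,380),3);snap('side','side13.png',(100,310,190,370),3.5);snap('scene','scene13.png',(130,270,240,410),4)
print([(d['confidence'],watz(d['point'],.134,s)) for d in r.mark_of('wrist','carrier_bar')],[(d['confidence'],watz(d['point'],.0725,s)) for d in r.mark_of('wrist','carrier_center')])
a,b=r.mark_of('scene','carrier_bar'),r.mark_of('side','carrier_bar')
for x in a:
  for y in b: print(x['confidence'],y['confidence'],tri(x['point'],y['point']))
E
```

```text
time: 20.5
ee_pos: [0.5304, -0.4231, 0.2976]
eef_rot: [-0.578, -0.408, 0.578, -0.407]
ft_force: [-0.6, 0.2, -0.4]
width: 0.0435
[ 0.5304 -0.4231  0.2976] [-0.6197  0.232  -0.447 ]
[(0.96, array([ 0.53  , -0.4256,  0.134 ])), (0.61, array([ 0.6642, -0.4206,  0.134 ]))] [(0.63, array([ 0.5293, -0.4217,  0.0725]))]
0.72 0.76 (array([ 0.5852, -0.4513,  0.1349]), np.float64(0.11826167261557378))
0.72 0.55 (array([ 0.526 , -0.4243,  0.1257]), np.float64(0.0007568223197789001))
0.69 0.76 (array([ 0.6607, -0.4181,  0.1294]), np.float64(0.0028655219172027293))
0.69 0.55 (array([ 0.5912, -0.3917,  0.1287]), np.float64(0.11691613675859718))
```

View pics/wrist13.png

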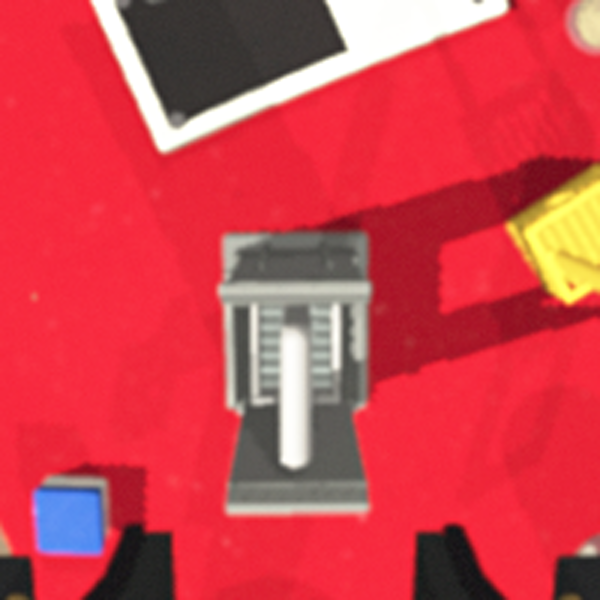

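View pics/side13.png

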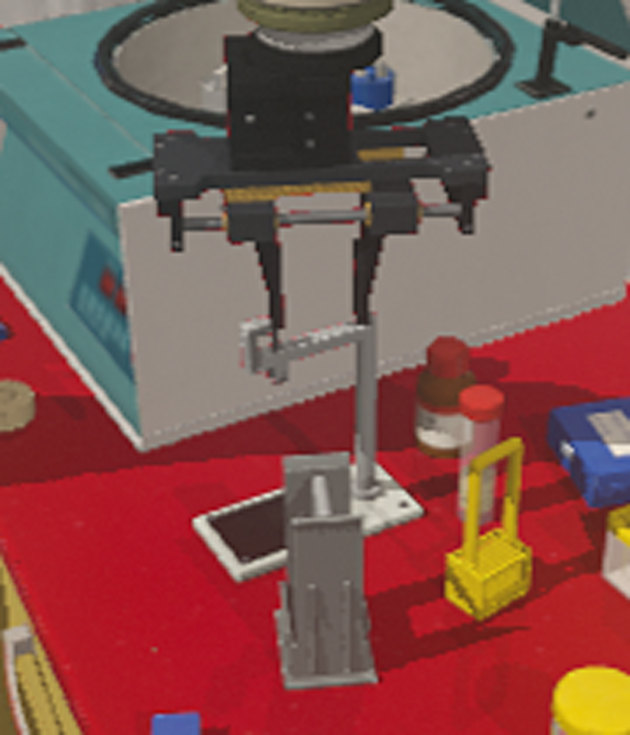

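View pics/scene13.png

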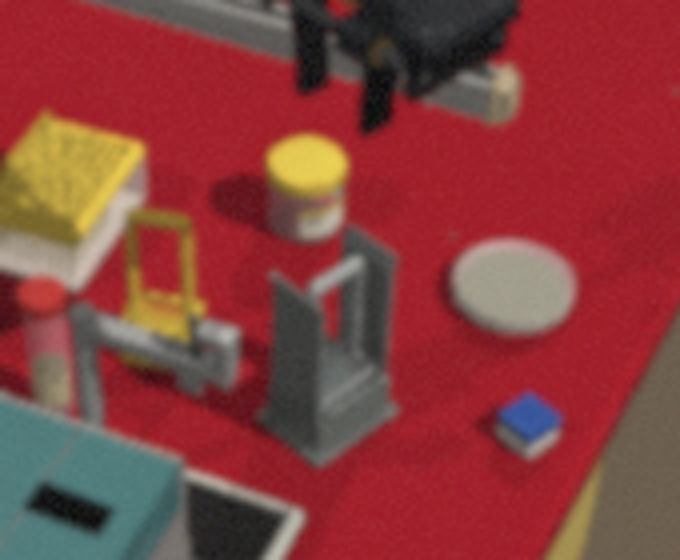

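```bash
python3 -c "
from bench import r
print(r.close_job())"
```

```text
the job is handed in; nothing more can be done
None
```

The carrier is off the hook, was stood on the bare worktop and let go, and is now upright in the grey holder. I handed the job in at about 21 s of the 61 s allowed; no verdict was reported.

- **Off the hook:** I gripped the bail's legs from either side and pressed the keeper back with the bar. The reaction was 5.7 N, about 0.37 rad by the spring figures. The lift showed only small forces, and the next side view showed the keeper sprung shut.
- **On the worktop:** The carrier stood upright at about x = 0.41, y = −0.29, and I let go and backed off. I then gripped it again fore and aft across the crossbar.
- **In the holder:** It was centred over the well to about 1 mm before going in. It met the floor at the expected height (TCP 0.1398 m against 0.1397 m predicted).

**Last checks:**
- **Carrier:** The wrist, side and scene views show it upright, seated between the walls and clear of the robot, which stands about 16 cm above.
- **Position:** The wrist camera puts the bar within 3 mm of the holder's middle. Scene and side triangulation gave it about 5 mm further forward and 8 mm lower, which I took as network error because the contact height agreed.
- **Bystanders:** The ones in the final close views look unmoved. I didn't measure their positions again.
- **Keeper:** In the final side view a finger hid it, so "shut" rests on the earlier side views.

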